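# Hold the recessed release button of a gear carrier down with a pin

## Task

Slide the gear carrier along its rails fully home against the end stop under the guard bridge and leave it there. Then take the long pin from its stand, reach with it through the hole in the bridge and press the carrier's recessed release button fully down. Finish like that: keep the pin gripped and the button held down, do not let go; the short pin, the jar and the loupe stay where they are.

Things in the scene. Friction and masses are not known exactly. Their poses are not given: they have to be found in the camera images.
- guide_hole (a point): Centre of the 16 mm guide hole, at the top face of the guard bridge, 60 mm above the table (aluminium plate 8 mm thick, 76 mm across the rails, 34 along). Axes of the fixture: y along the rails, carrier travels to -y to reach the bridge, z up. Fixture fixed to the table, base 76 x 250 x 10 mm, its centre 95 mm on the +y side of this hole; turned by up to 0.3 rad.
- carrier_post (a point): Point on the carrier's upright push post, 60 mm above the table, on its axis. Below it a 12 mm round rod down to the carrier's top (30 mm above the table), above it a 17 mm round black knob up to 76 mm. Push it or grip it. It is 13 mm from the carrier's +y end and 92 mm on the +y side of the button, a flat gear (52 mm, 20 high) fixed between. Fixture's axes.
- carrier (a joint): Travel of the carrier in m along the fixture's -y. 0.075 = fully home against the hard end stop at the -y end, the station where the button lies straight under the guide hole. It starts between 0 and 0.03, slides with about 1.5 N of friction and stays where it is left; no spring.
- button_top (a point): Centre of the top of the release button, a 14 mm round steel plunger in a black block at the -y end of the carrier. When up, its top is 40 mm above the table, 4 mm below the rim of its 17 mm well and, at the station, 20 mm below the bridge's top face.
- button (a joint): How far the button is pressed, m: 0 = up, 0.005 = fully down. Its spring takes about 5 N when fully down and pushes it up again when let go.
- long_pin_grip (a point): Centre of the long pin's handle, a black cylinder 15 mm in diameter, 42 mm long; below it a steel shank 7 mm thick, 54 mm long with round tip: the tip is 75 mm below this point (z along the pin). Upright and loose in a 24 mm deep hole of the stand, either one; handle centre 81 mm above the table, 30 mm of shank showing; 50 g.
- short_pin_grip (a point): Centre of the short pin's handle: same handle, shank only 20 mm long (too short to reach the button), so its handle sits on the stand, centre 51 mm above the table. Stays in the stand.
- pin_stand: Wooden block 110 x 44 x 30 mm, fixed to the table, origin at the centre of its underside; its two pin holes (9 mm wide) are 32 mm either way along its x axis.
- jar: Small loose jar with a white cap, 30 mm in diameter, 42 mm high, origin at the centre of its underside. Stays where it is.
- loupe: Loose folding loupe, 42 x 62 x 17 mm, origin at the centre of its underside. Stays where it is.

How it is judged (in metres and radians):
On the way, in this order (a step that is already met when the one before it is completed fails the run):
1. the carrier rests home against the end stop under the bridge (value of joint carrier above 0.071 m), for 0.3 s.
2. the long pin, held by the gripper, presses the button down (value of joint button above 0.0035 m and contact force between long_pin and button above 1.5 N and contact force between the fingers and long_pin above 1 N), for 0.2 s.
At the end, for the whole second after the job is handed in: The carrier is home under the bridge (within 4 mm of its end stop), the button is pressed at least 3.5 mm of its 5 mm by the long pin with more than 1.5 N, the gripper still holds the pin (more than 1 N), the short pin is within 15 mm and the jar and loupe within 25 mm of where they stood (all of step 2 and value of joint carrier above 0.071 m and distance of short_pin_grip from where it was at the start of the episode below 0.015 m and distance of each of jar, loupe from where it was at the start of the episode below 0.025 m); the arm keeps its last pose, push and grip.
It fails at once if the short pin is taken or knocked out of place (distance of short_pin_grip from where it was at the start of the episode above 0.03 m).
It fails at once if the jar or the loupe is knocked away (distance of any of jar, loupe from where it was at the start of the episode above 0.04 m).
It also fails if it takes over 51 s, if anything falls off the work surface, if the arm or the gripper's body presses on something with over 40 N, if the wrist force passes 120 N, or if a joint passes its speed limit or range.

## Robot

A 6-joint arm with a two-finger parallel gripper is mounted at the origin on a cart in front of the work surface, level with it; the furniture and walls round the work are solid. World frame = base frame: x ahead of the robot, y to its left, z up, the work surface at z = 0. Lengths are in m, angles in degrees, forces in N, time in s.
With the tool pointing down it reaches from about 0.35 to 0.875 m from the base axis. Payload 4.2 kg.
Tool frame: the origin (TCP) lies midway between the tips of the shut fingers; the grasp point (between the pads) lies 19 mm behind it; y points along the fingers, z is the direction in which the jaws open and shut, and the axes are right-handed (so a half turn about y gives the same grasp; the last joint's range is limited). The gripper opens to 87 mm and grips with 3 to 60 N. Pads are 19 mm wide; open, the fingers measure 117 mm over their backs; the gripper's body (75 mm by 190 mm) begins 51 mm behind the grasp point.
Start: joints at [-57.032, 22.042, 0.453, 0, -68.411, -14.817], TCP at [0.195, -0.594, 0.223] pointing down, gripper open.
Joint ranges: [-179.83, 179.83], [-69.29, 118.12], [-61.27, 80.66], [-181.25, 117.63], [-171.15, -9.14], [-177.46, 177.46]. Speed limits (degrees/s): [159.86, 159.86, 180, 180, 180, 180].

## Interface

Orientations are given as [roll, pitch, yaw] about the fixed x, y, z axes, in that order (R = Rz(yaw) Ry(pitch) Rx(roll)).
In Python, from workcell import env gives the robot as it stands. The module is installed in compiled form; this text tells all that it offers. Calls block until the motion is done:
- env.goto(position, orientation): joint-space move of the TCP to a pose.
- env.move_straight(position, rotation=None, rate=0.15, force_limit=None): straight line of the TCP; rotation=None keeps the orientation; rate is the mean speed in m/s. With force_limit (N) it stops when the force on the tool has changed by that much, and returns True; else False.
- env.set_joints(angles): joint-space move.
- env.gripper_to(opening, grasp_force=None): opening from 0.0 (shut) to 1.0 (fully open); grasp_force is the grip in N (None keeps the last); returns when the fingers have stopped.
- env.dwell(seconds).
- env.inverse_kinematics(position, orientation): joint angles nearest the present ones, or None.
- env.read_state(): the state.
- env.grab_frame(name): name is "side" or "top"; returns a dict with "image" (480x640x3 uint8, blue, green, red), "fx", "fy", "cx", "cy" (pixels), "D" ([k1, k2, p1, p2, k3] as OpenCV has them; the pictures are not rectified), "position" and "orientation" of the camera in the world. Camera axes: x right, y up, looking along -z (the intrinsics and any distortion apply to the point x, -y, -z); pixel columns grow to the right and rows downward; lengths in m; the calibration is good to about 2 mm. A picture is of the moment at which its call begins. There is no depth.
A pose or a line that the arm cannot do raises env.Unreachable and nothing moves.
- env.close_job(): hands the job in, once; it reports no verdict.
Trained networks look in a picture, given as the dict that the camera call returned (one of the last four; its "shot" number tells which), for a name from the list of things; names that differ only in an ending like _2 or _b are one class to them, and where a whole thing is asked for, a point or a joint stands for the part that bears it (a point fixed in the world has none). Each returns a list of dicts, best first, with "score" (0 to 1); they miss things now and then, are a little off and sometimes report something else, mostly with a low value. They report only what shows in the picture. A call takes as long as a camera call.
- env.search_frame(picture, thing): "xyz" ([x, y, z] in m, in world coordinates, good to about 4 mm: the middle of the surface that is visible of it).
- env.trace(picture, thing): "mask" (480x640 bool, what is visible of it).
The state is a dict: "clock": time; "joint_positions": joint angles; "qvel": joint speeds; "joint_torque": joint torques, N m; "position": TCP position; "tool_rot": TCP orientation; "force": force on the tool from outside, world axes, zero at the start; "wrist_torque": the same for the moment, N m; "opening": opening from 0.0 (shut) to 1.0 (fully open).
Only numpy, scipy, OpenCV 4.12 (cv2) and the standard library are available. Lean on these libraries where they do the work, as an engineer would, in place of code of your own. Each camera call takes 0.05 s, during which the arm holds its last target.

## Working session

There is one attempt and no reset: what is moved stays moved. The work goes in short steps, each a Python script; the robot and the scene stay as the last script left them, time stands still between calls to the robot, and variables do not carry over. Pictures are saved under pics/ and viewed, and the job is handed in when it is done.

```bash
mkdir -p pics; ls
python3 - <<'E'
from workcell import env
import cv2
s=env.read_state(); print(s)
for n in ("top","side"):
    f=env.grab_frame(n); cv2.imwrite(f"pics/{n}0.png",f["image"])
    print(n,{k:v for k,v in f.items() if k!="image"})
    for t in ["guide_hole","carrier_post","button_top","long_pin_grip","short_pin_grip","pin_stand","jar","loupe"]:
        try:
            r=env.search_frame(f,t); print(t,[(d["score"],d["xyz"]) for d in r[:3]])
        except Exception as e: print(t,repr(e))
print(env.read_state()["clock"])
E
```

```text
pics
{'clock': 0.0, 'joint_positions': array([-5.70318358e+01,  2.20913727e+01,  3.80307405e-01, -2.77793368e-02,
       -6.84116020e+01, -1.48182835e+01]), 'qvel': array([-0.03692512, -0.01646953, -0.05317114,  0.02651332, -0.00093867,
       -0.0054428 ]), 'joint_torque': array([ 2.13312765e-04, -3.90661490e+01,  1.87407535e+01,  4.21966240e+00,
        1.10632653e-02, -1.95930929e-04]), 'position': array([ 0.1945345 , -0.59332428,  0.2214599 ]), 'tool_rot': array([-8.98748094e+01,  6.42291112e-03,  1.81396390e+01]), 'force': array([ 0.64580379,  0.00474171, -0.12731925]), 'wrist_torque': array([-0.0164414 , -0.0003898 ,  0.03331127]), 'opening': 0.9993358408510427}
top {'fx': 508.1983475498763, 'fy': 508.1983475498763, 'cx': 319.9466320875599, 'cy': 245.75740055025528, 'D': array([-0.04685407,  0.        ,  0.        ,  0.        ,  0.        ]), 'position': array([0.38065031, 0.03965325, 0.95753061]), 'orientation': array([  9.84182714,  -0.69916879, -90.8931774 ]), 'shot': 1}
guide_hole [(0.81, [0.5042, 0.0972, 0.0213])]
carrier_post [(0.97, [0.5018, 0.1014, 0.0361])]
button_top []
long_pin_grip [(0.69, [0.4468, -0.1962, 0.0989])]
short_pin_grip []
pin_stand []
jar []
loupe [(0.92, [0.6268, 0.0793, 0.0196])]
side {'fx': 526.4935290882207, 'fy': 526.4935290882207, 'cx': 317.7825856383791, 'cy': 245.42668962013218, 'D': array([-0.03678146,  0.        ,  0.        ,  0.        ,  0.        ]), 'position': array([ 0.53156837, -0.79262599,  0.64596155]), 'orientation': array([56.03848247,  0.69677267, -0.69278729]), 'shot': 2}
guide_hole [(0.78, [0.5109, 0.0267, 0.0312])]
carrier_post [(0.61, [0.5062, 0.1048, 0.0415]), (0.51, [0.5111, -0.2197, 0.0553])]
button_top []
long_pin_grip [(0.52, [0.4474, -0.2023, 0.0769])]
short_pin_grip [(0.75, [0.5108, -0.2192, 0.0533])]
pin_stand [(0.74, [0.4752, -0.2239, 0.0337])]
jar []
loupe [(0.9, [0.6273, 0.0786, 0.0108])]
0.9
```

View pics/top0.png

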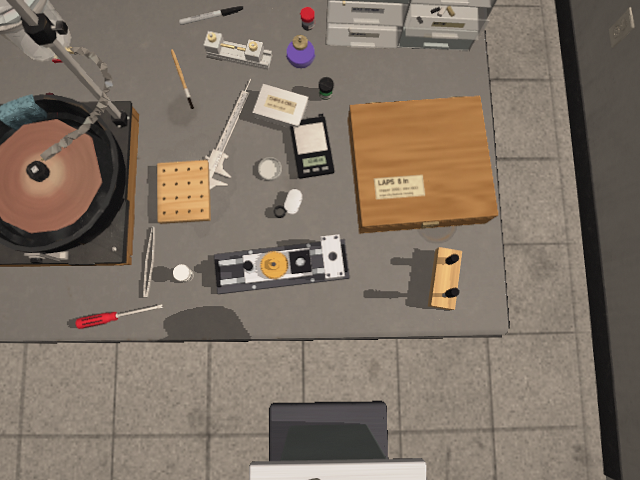

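View pics/side0.png

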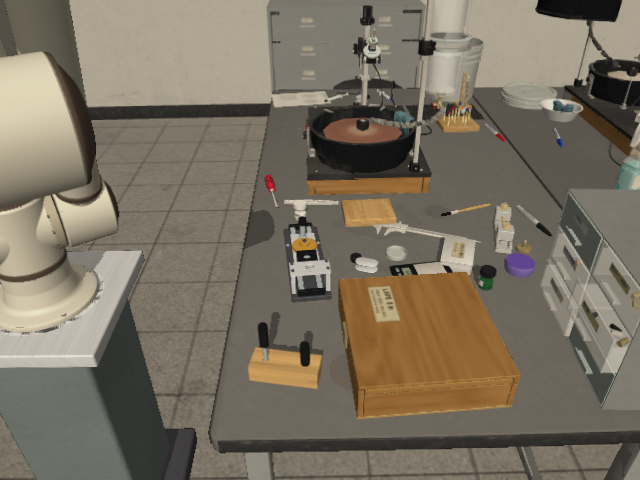

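The top view shows the fixture with the bridge at about (335,257) and its post near (248,265). The jar is at (182,273), the loupe at (288,205), the long pin at about (452,293) and the short one at (453,259). Next I zoom in to measure.

Run:
```python
import cv2
a=cv2.imread("pics/top0.png"); b=cv2.imread("pics/side0.png")
cv2.imwrite("pics/z1.png",cv2.resize(a[220:310,205:365],None,fx=5,fy=5,interpolation=cv2.INTER_CUBIC))
cv2.imwrite("pics/z2.png",cv2.resize(a[235:320,420:480],None,fx=6,fy=6,interpolation=cv2.INTER_CUBIC))
cv2.imwrite("pics/z3.png",cv2.resize(b[190:310,270:350],None,fx=5,fy=5,interpolation=cv2.INTER_CUBIC))
cv2.imwrite("pics/z4.png",cv2.resize(b[310:400,240:335],None,fx=6,fy=6,interpolation=cv2.INTER_CUBIC))
```

```text
(no output)
```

View pics/z1.png

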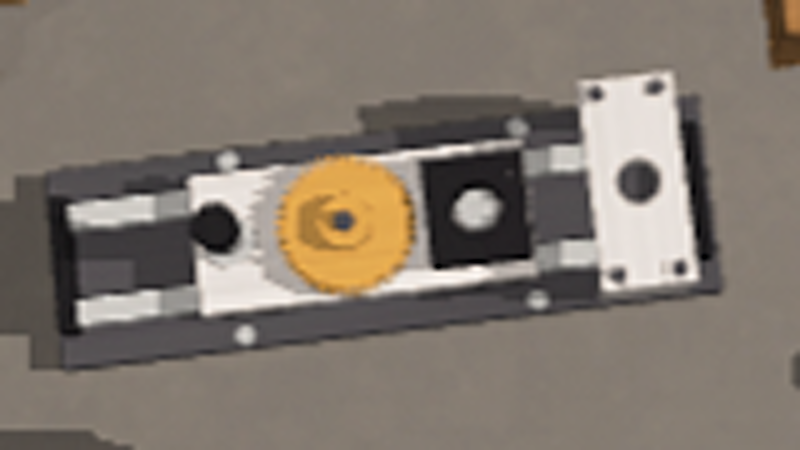

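View pics/z2.png

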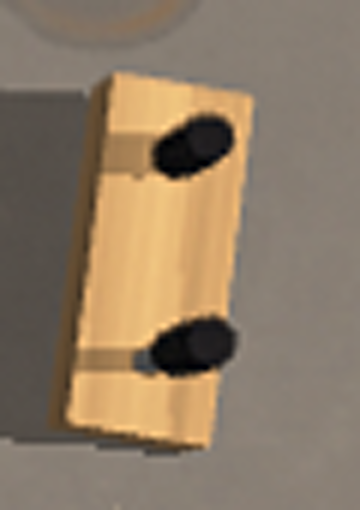

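View pics/z3.png

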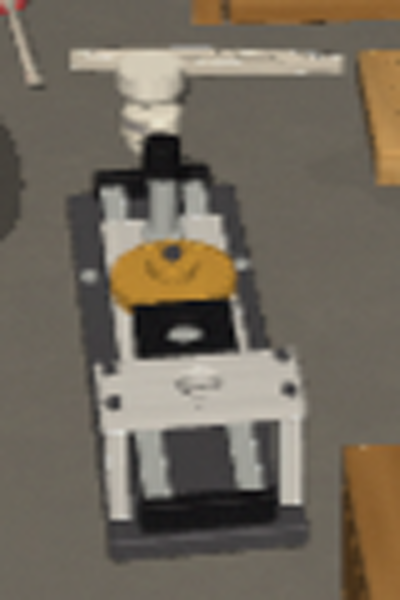

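View pics/z4.png

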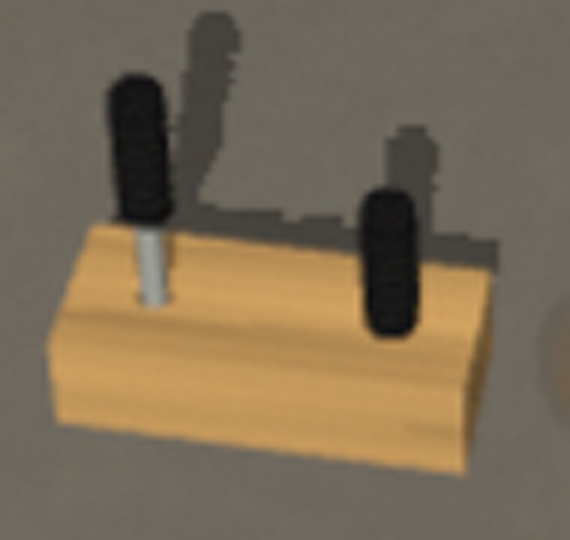

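```bash
cat > h.py <<'E'
import numpy as np, cv2
from scipy.spatial.transform import Rotation as R
CAM={"top":dict(f=508.1983475498763,c=(319.9466320875599,245.75740055025528),D=[-0.04685407,0,0,0,0],p=[0.38065031,0.03965325,0.95753061],o=[9.84182714,-0.69916879,-90.8931774]),
"side":dict(f=526.4935290882207,c=(317.7825856383791,245.42668962013218),D=[-0.03678146,0,0,0,0],p=[0.53156837,-0.79262599,0.64596155],o=[56.03848247,0.69677267,-0.69278729])}
def ray(cam,u,v):
    C=CAM[cam];K=np.array([[C['f'],0,C['c'][0]],[0,C['f'],C['c'][1]],[0,0,1.]])
    x,y=cv2.undistortPoints(np.array([[[u,v]]],float),K,np.array(C['D'],float))[0,0]
    return np.array(C['p']),R.from_euler('xyz',C['o'],degrees=True).apply([x,-y,-1])
def at(cam,u,v,z):
    p,d=ray(cam,u,v); return p+d*(z-p[2])/d[2]
def proj(cam,X):
    C=CAM[cam];K=np.array([[C['f'],0,C['c'][0]],[0,C['f'],C['c'][1]],[0,0,1.]])
    q=R.from_euler('xyz',C['o'],degrees=True).inv().apply(np.array(X)-C['p'])
    return cv2.projectPoints(np.array([[q[0],-q[1],-q[2]]]),np.zeros(3),np.zeros(3),K,np.array(C['D'],float))[0].ravel()
E
python3 - <<'E'
from h import *
np.set_printoptions(precision=4,suppress=True)
def z(cam,off,s,pt,h,n): 
    u,v=[(p+.5)/s-.5+o for p,o in zip(pt,off)]; r=at(cam,u,v,h); print(n,cam,r); return r
T=lambda *a:z("top",(205,220),5,*a)
P=lambda *a:z("top",(420,235),6,*a)
S=lambda *a:z("side",(270,190),5,*a)
Q=lambda *a:z("side",(240,310),6,*a)
h=T((638,182),.06,"hole"); S((198,382),.06,"hole")
for c in [(580,80),(674,72),(697,288),(604,293)]: T(c,.06,"brc")
b=T((477,208),.04,"button"); S((184,333),.042,"button")
k=T((213,226),.076,"knob"); S((162,141),.076,"knob")
for c in [(48,172),(66,370),(720,291)]: T(c,.01,"base")
P((213,342),.102,"pin top");P((147,361),.03,"pin hole"); Q((136,85),.102,"pin top");Q((155,300),.03,"pin hole")
P((210,138),.072,"short top");Q((388,195),.072,"short top")
for c in [(117,72),(254,97),(209,448),(67,424)]: P(c,.03,"stand")
d=b-h; print(np.degrees(np.arctan2(-d[0],d[1])),np.linalg.norm(d[:2]))
d=k-b; print(np.degrees(np.arctan2(-d[0],d[1])),np.linalg.norm(d[:2]))
print("jar",at("top",182,273,.042), at("side",301,202,.042), "box corner",at("top",360,229,.0))
E
```

```text
hole top [0.5173 0.0047 0.06  ]
hole side [0.518  0.0086 0.06  ]
brc top [0.5547 0.0248 0.06  ]
brc top [ 0.5572 -0.0091  0.06  ]
brc top [ 0.479  -0.0155  0.06  ]
brc top [0.4777 0.0175 0.06  ]
button top [0.5116 0.0628 0.04  ]
button side [0.5119 0.0664 0.042 ]
knob top [0.5013 0.1542 0.076 ]
knob side [0.5029 0.1587 0.076 ]
base top [0.5318 0.2252 0.01  ]
base top [0.457  0.2171 0.01  ]
base top [ 0.4832 -0.0272  0.01  ]
pin top top [ 0.447  -0.2008  0.102 ]
pin hole top [ 0.4472 -0.2003  0.03  ]
pin top side [ 0.4478 -0.1954  0.102 ]
pin hole side [ 0.448  -0.2003  0.03  ]
short top top [ 0.5096 -0.212   0.072 ]
short top side [ 0.5109 -0.2055  0.072 ]
stand top [ 0.5368 -0.196   0.03  ]
stand top [ 0.5284 -0.2385  0.03  ]
stand top [ 0.4204 -0.2179  0.03  ]
stand top [ 0.4284 -0.1747  0.03  ]
5.634966454315398 0.05838373070753326
6.388335672153795 0.09200038696867378
jar [0.4926 0.2768 0.042 ] [0.498  0.2875 0.042 ] box corner [ 0.5783 -0.0523  0.    ]
```

The two cameras agree to a few mm: the fixture is turned about 6°, the hole is at (0.5176, 0.0055), the post at about y 0.155, and the long pin at (0.447, -0.200). The post to button distance comes out at 92.0 mm, as given. I'll push the carrier home.

Run:
```python
from h import *
from workcell import env
np.set_printoptions(precision=4,suppress=True)
a=np.radians(6.1); ey=np.array([-np.sin(a),np.cos(a),0]); H=np.array([.5176,.0055,0])
up=lambda s,z: H+ey*s+[0,0,z]
for yaw in (96.1,-83.9):
    print(yaw,env.inverse_kinematics(up(.19,.2),[-90,0,yaw]))
s0=.151+.036
yaw=96.1 if env.inverse_kinematics(up(s0,.2),[-90,0,96.1]) is not None else -83.9
q=env.inverse_kinematics(up(s0,.2),[-90,0,96.1]);q2=env.inverse_kinematics(up(s0,.2),[-90,0,-83.9])
c=np.array(env.read_state()["joint_positions"])
if q is None or (q2 is not None and abs(q2[5]-c[5])<abs(q[5]-c[5])): yaw=-83.9
print("yaw",yaw)
env.gripper_to(0.0,20)
env.goto(up(s0,.15),[-90,0,yaw]); print(env.read_state()["position"],env.read_state()["clock"])
print(env.move_straight(up(s0,.05),rate=.15,force_limit=15)); s=env.read_state(); print(s["position"],s["force"],s["opening"])
hit=env.move_straight(up(.10,.05),rate=.05,force_limit=10); s=env.read_state(); print(hit,s["position"],s["force"],(s["position"]-H)@ey, s["clock"])
```

```text
96.1 [ 38.7599  14.256  -14.3023   0.     -61.4418 -32.6599]
-83.9 [ 38.7599  14.256  -14.3023   0.     -61.4418 147.3401]
yaw 96.1
[0.498  0.1909 0.15  ] 5.3917
False
[0.4984 0.1917 0.0507] [ 0.8561  0.2978 -0.0457] 0.004529342506542954
True [0.5062 0.1143 0.05  ] [-1.5463  3.4757  2.7791] 0.10944729764112797 7.6167
```

Run:
```python
from h import *
from workcell import env
np.set_printoptions(precision=4,suppress=True)
a=np.radians(6.1); ey=np.array([-np.sin(a),np.cos(a),0]); H=np.array([.5176,.0055,0])
up=lambda s,z: H+ey*s+[0,0,z]
hit=env.move_straight(up(.098,.05),rate=.03,force_limit=12); env.dwell(.4);s=env.read_state(); print(hit,s["position"],s["force"],(s["position"]-H)@ey, s["clock"])
env.move_straight(up(.135,.05),rate=.1)
env.move_straight(up(.135,.2),rate=.25)
env.gripper_to(0.75)
for y in (-80,100,-90,90,-170,10):
  print(y,env.inverse_kinematics([.4475,-.2,.15],[-90,0,y]))
env.goto([.4475,-.2,.17],[-90,0,10]) if False else None
f=env.grab_frame("top"); cv2.imwrite("pics/t1.png",cv2.resize(f["image"][220:310,205:365],None,fx=5,fy=5,interpolation=cv2.INTER_CUBIC))
f=env.grab_frame("side"); cv2.imwrite("pics/s1.png",cv2.resize(f["image"][190:310,240:350],None,fx=5,fy=5,interpolation=cv2.INTER_CUBIC))
print(env.read_state()["clock"])
```

```text
True [0.5062 0.1145 0.0498] [-0.7951  2.1915  1.8192] 0.10955175385192893 8.2333
-80 [  -5.054    12.9981  -24.1241    0.      -52.8777 -164.946 ]
100 [ -5.054   12.9981 -24.1241   0.     -52.8777  15.054 ]
-90 [  -5.054    12.9981  -24.1241    0.      -52.8777 -174.946 ]
90 [ -5.054   12.9981 -24.1241   0.     -52.8777   5.054 ]
-170 [ -5.054   12.9981 -24.1241   0.     -52.8777 105.054 ]
10 [ -5.054   12.9981 -24.1241  -0.     -52.8777 -74.946 ]
10.7417
```

View pics/t1.png

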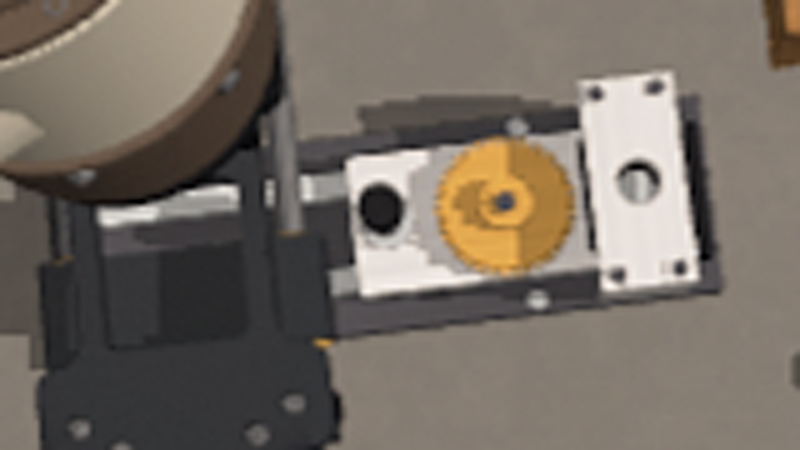

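View pics/s1.png

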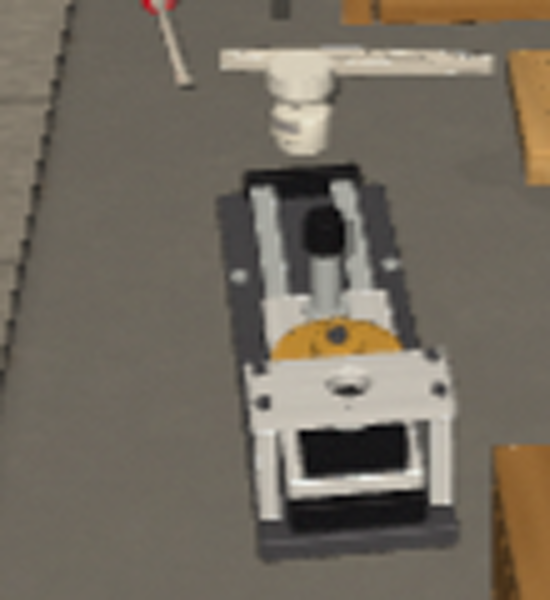

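The button now shows centred in the guide hole at zoomed (638,182), so the carrier is home; the stop was reached at 109.5 mm against the expected 110. Next I take the long pin.

Run:
```python
from h import *
from workcell import env
np.set_printoptions(precision=4,suppress=True)
P=[.4473,-.1995]
env.goto([*P,.19],[-90,0,-11])
print(env.move_straight([*P,.062],rate=.12,force_limit=8)); s=env.read_state(); print(s["position"],s["force"])
env.gripper_to(0.0,35); s=env.read_state(); print(s["opening"]*87,s["force"],s["wrist_torque"])
env.move_straight([*P,.15],rate=.1); env.dwell(.2)
s=env.read_state(); print(s["position"],s["opening"]*87,s["force"],s["tool_rot"])
for n in("top","side"):
    f=env.grab_frame(n); cv2.imwrite(f"pics/{n}2.png",f["image"])
u,v=map(int,proj("side",[*P,.1])); print(u,v,proj("side",[*P,.094]))
im=cv2.imread("pics/side2.png"); cv2.imwrite("pics/s2z.png",cv2.resize(im[v-60:v+60,u-60:u+90],None,fx=5,fy=5,interpolation=cv2.INTER_CUBIC)); print(u-60,v-60)
print(s["clock"])
```

```text
False
[ 0.4479 -0.1995  0.0626] [-0.0568 -0.827  -0.3302]
13.787380429822845 [0.5959 0.0033 0.4826] [-0.1196 -0.0055  0.0113]
[ 0.447  -0.1995  0.1494] 14.13893524565658 [ 0.3989 -0.7292 -0.5391] [-90.0041   0.0806 -11.0068]
261 326 [262.1064 329.5141]
201 266
15.3917
```

View pics/s2z.png

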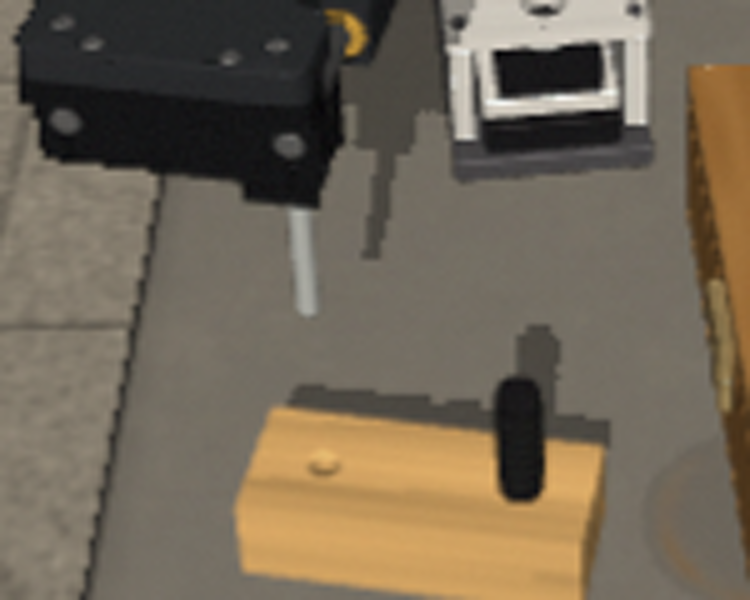

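View pics/top2.png

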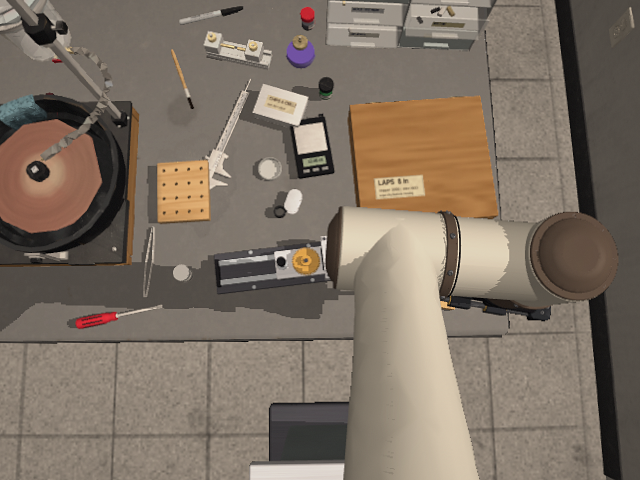

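The pin is gripped and upright, and its tip at side pixel (262,328) matches the prediction of (262,329.5). The short pin is untouched. I'll hover over the hole and check.

Run:
```python
from h import *
from workcell import env
np.set_printoptions(precision=4,suppress=True)
P=[.5177,.0060]
env.move_straight([*P,.15],rate=.15)
env.move_straight([*P,.124],rate=.1); env.dwell(.3)
s=env.read_state(); print(s["position"],s["opening"]*87,s["force"],s["tool_rot"],s["clock"])
f=env.grab_frame("side"); im=f["image"]
f2=env.grab_frame("top"); cv2.imwrite("pics/t3.png",f2["image"])
cv2.imwrite("pics/s3.png",cv2.resize(im[215:315,250:370],None,fx=6,fy=6,interpolation=cv2.INTER_CUBIC))
p=s["position"]
for X in ([p[0],p[1],p[2]-.056],[*P,.06],[.5177,.0020,.06],[.5177,.010,.06]): print((proj("side",X)-[250,215])*6+2.5)
```

```text
[0.518  0.0061 0.1245] 14.092519530509371 [-0.1923 -0.7919 -0.398 ] [-89.9716  -0.0569 -10.9972] 17.8
[357.3363 291.0948]
[356.864  313.3355]
[356.8432 320.9198]
[356.8847 305.8017]
```

View pics/s3.png

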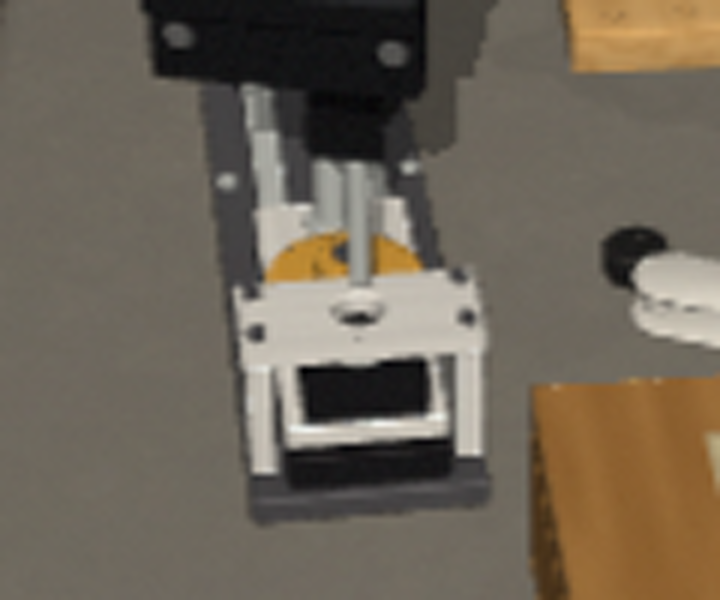

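The tip is at zoomed (361,285) and the hole at (357,312). Against the prediction that is a correction of about -1 mm in x and -2 mm in y, so I'll lower into the hole with force monitoring.

Run:
```python
from h import *
from workcell import env
np.set_printoptions(precision=4,suppress=True)
P=[.5166,.0043]
env.move_straight([*P,.124],rate=.03); env.dwell(.2)
print(env.read_state()["force"])
print(env.move_straight([*P,.104],rate=.03,force_limit=3)); env.dwell(.2)
s=env.read_state(); print(s["position"],s["force"],s["wrist_torque"],s["clock"])
f=env.grab_frame("side"); im=f["image"]
cv2.imwrite("pics/s4.png",cv2.resize(im[215:315,250:370],None,fx=6,fy=6,interpolation=cv2.INTER_CUBIC))
```

```text
[ 0.1854  0.152  -0.8353]
False
[0.5167 0.0043 0.1042] [-0.429   1.0437  0.0932] [-0.0191 -0.0525 -0.0101] 19.3667
```

View pics/s4.png

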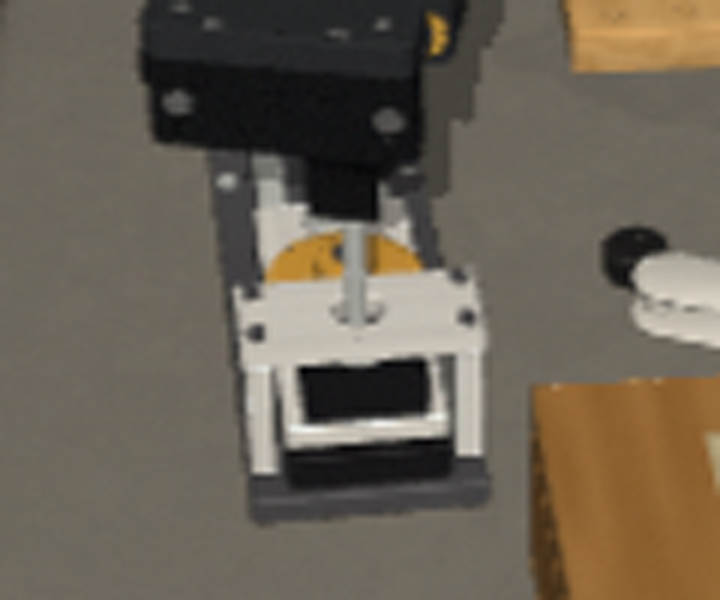

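The pin is inside the hole, with its shank at zoomed (355,310) within the rim (332–383). Now I press.

Run:
```python
from h import *
from workcell import env
np.set_printoptions(precision=4,suppress=True)
P=[.5168,.0043]
for z in (.098,.095,.093,.0915,.0905,.0895,.0885,.0875,.0865):
    hit=env.move_straight([*P,z],rate=.015,force_limit=14); env.dwell(.15)
    s=env.read_state(); print(z,hit,s["position"],s["force"],s["wrist_torque"])
    if hit or s["force"][2]>11: break
print(s["opening"]*87,s["clock"])
f=env.grab_frame("side"); im=f["image"]
cv2.imwrite("pics/s5.png",cv2.resize(im[215:315,250:370],None,fx=6,fy=6,interpolation=cv2.INTER_CUBIC))
```

```text
0.098 False [0.5169 0.0043 0.0981] [-0.0228 -0.5081 -0.729 ] [-0.0179 -0.0535 -0.0045]
0.095 False [0.5171 0.0044 0.0952] [ 0.127  -0.8858  0.0517] [ 0.0326 -0.2011  0.005 ]
0.093 False [0.5171 0.0044 0.0932] [ 0.7478 -0.1001  2.3872] [ 0.0434 -0.1992  0.0076]
0.0915 False [0.517  0.0044 0.0916] [0.5335 0.5318 3.5831] [ 0.0723 -0.231   0.046 ]
0.0905 False [0.517  0.0044 0.0906] [0.503  0.3657 4.0565] [ 0.0867 -0.2993 -0.0219]
0.0895 False [0.5172 0.0043 0.0903] [-0.624   0.1986  8.3967] [ 0.0637  0.0156 -0.001 ]
0.0885 False [0.5175 0.0043 0.0901] [-0.9188  0.1498 12.0457] [ 0.1351  0.5049 -0.0432]
14.140071350837838 22.65
```

View pics/s5.png

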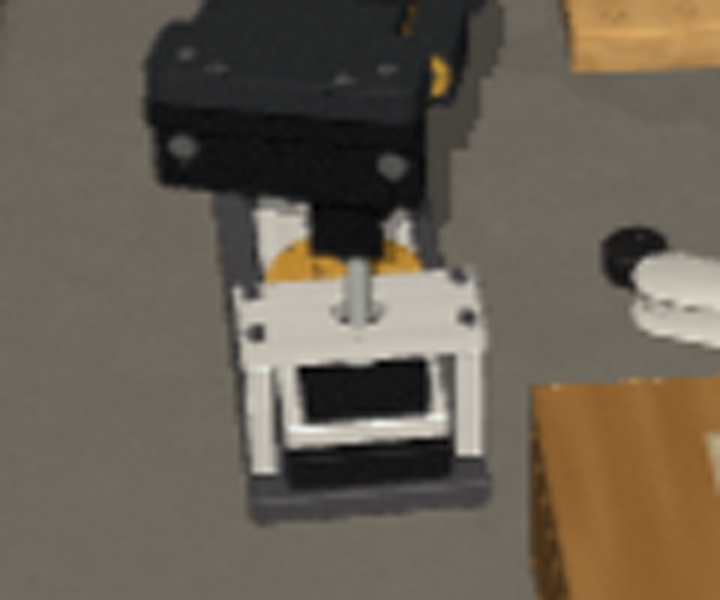

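The force follows the button spring (about 1 N/mm over 5 mm) and then hits a hard stop at TCP z 0.090, so the button is bottomed. One last stability check, then I hand in.

Run:
```python
from h import *
from workcell import env
np.set_printoptions(precision=4,suppress=True)
env.dwell(.5); s=env.read_state(); print(s["position"],s["force"],s["opening"]*87)
f=env.grab_frame("side")
for t in("loupe","short_pin_grip","jar"):
    r=env.search_frame(f,t); print(t,[(d["score"],d["xyz"]) for d in r[:2]])
s=env.read_state(); print(s["force"],s["clock"])
if s["force"][2]>6: env.close_job(); print("closed")
```

```text
[0.5175 0.0043 0.0901] [-1.745   0.6047 11.6525] 14.138970443086022
loupe [(0.69, [0.6299, 0.075, 0.0149])]
short_pin_grip [(0.49, [0.5106, -0.2192, 0.0585])]
jar []
[-0.7555  1.0492 11.5234] 23.4
the job is handed in; nothing more can be done
closed
```

The job is handed in at about 23.4 s of the 51 s allowed. The carrier is home, and the gripped long pin is holding the release button down through the bridge hole. No verdict was reported, so this rests on my own checks.

- **Carrier:** I pushed it with the shut fingers until it hit the end stop, 109.5 mm from the hole at the TCP against the 110 mm expected. Afterwards the button showed centred in the guide hole.
- **Button:** The force rose like the spring over about 5 mm, then met a hard stop at TCP z 0.090. The last reading was a steady push of about 11.5 N.
- **Grip:** The fingers read 14.1 mm open on the 15 mm handle, commanded at 35 N, and did not slip.
- **Loupe and short pin:** The network's last positions were within about 5 mm of the first ones, roughly its own error. The scores were only moderate (0.69 and 0.49).
- **Jar:** The network never found it, so its position was judged only by eye. It showed in place in the top view after the carrier push and the pin lift, and nothing went near it later.
- **Camera disagreement:** The two cameras put the hole 2–4 mm apart in y. I settled this by comparing the held pin with the hole in the side image.

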